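# Press the loaded board tester's plunger

### The arm

A 6-joint arm with a two-finger parallel gripper is mounted at the origin on the work surface. World frame = base frame: x ahead of the robot, y to its left, z up, the work surface at z = 0. Lengths are in mm, angles in rad, forces in N, time in s.
With the tool pointing down it reaches from about 300 to 775 mm from the base axis. Payload 14.6 kg.
Tool frame: the origin (TCP) lies on the front face of the gripper's body, between the roots of the fingers; the fingertips stand 97 mm ahead of it and the grasp point (between the pads) lies 78 mm ahead of it; z points along the fingers, y is the line along which they close (so a half turn about z gives the same grasp; the last joint's range is limited). The gripper opens to 94 mm and grips with 3 to 60 N. Pads are 16 mm wide; open, the fingers measure 119 mm over their backs; the gripper's body (75 mm by 177 mm) begins 78 mm behind the grasp point.
Start: joints at [-0.067, 0.3, 1.521, -0, 1.321, -0.067], TCP at [549.991, -0.002, 302.646] pointing down, gripper open.
Joint ranges: [-3.03, 3.03], [-0.79, 2.21], [0.23, 2.52], [-1.04, 4.18], [0, 3.07], [-2.55, 2.55]. Speed limits (rad/s): [2.22, 2.22, 2.57, 3.14, 3.14, 3.14].

### API

Orientations are given as [roll, pitch, yaw] about the fixed x, y, z axes, in that order (R = Rz(yaw) Ry(pitch) Rx(roll)).
In Python, from cell import * gives the robot as it stands.
- The arm moves only by the tool carry_out, never from a script. Its arguments are lists of equal length, an entry for each row: "slide": the shift along the world's x, y, z scaled (see below), a list of three; "dr": the turn, a rotation vector about the world's x, y, z scaled (see below), a list of three; "gripper": the opening in per cent of the stroke, from 0 (shut) to 100 (fully open). A call has 1 to 10 rows; each row is the pose to reach, as a shift and turn from the pose commanded when the call began, turning the shorter way round; what a row does not reach only later rows make up. The controller multiplies each number of a shift by 0.25 m and each number of a turn by 360 degrees. A row lasts 1/12 s, in which the tool goes at most 41.7 mm and 7.16 degrees, less where a joint would pass 70% of its speed; a pose out of reach is approached as far as the arm can. A call with a number of a shift or a turn outside -1 to 1 is refused whole. A call with a gripper value outside its range is refused whole. The fingers move at their own pace and stop on an object; "newtons" is the grip in N (left out, the last holds). Time passes only in rows, so rows that repeat a pose let the fingers close. It gives the time, the measured TCP pose, the force, the opening and the grip force at its end, in the units of the state.
- read_state(): the state, without advancing time (a new reading comes with each control period).
- camera(name): name is "scene" or "side" or "wrist"; returns the picture (400x640x3 uint8, red, green, blue); there is no depth.
- camera_model(name): a dict with "vfov" (degrees; the focal length in pixels is half the picture's height over the tangent of half this angle, whatever the lens; pixels are square), "cx", "cy" (the principal point, pixels), "k1" (the pictures are not rectified: a ray, as slopes to the right and down, at radius r is drawn at 1 + k1 r^2 times it, then the intrinsics apply), "R" (3x3) and "t" (3): a world point X has camera coordinates R X + t. Camera axes: x right, y down, z forward; pixel columns grow to the right and rows downward; lengths in mm; the calibration is good to about 2 mm. A picture is of the moment at which its call begins: read the wrist's pose just before it. camera_model takes no time and is no camera call; for the wrist camera it gives the pose at the moment of the call.
- sign_off(): hands the job in; it is judged then, once.
The state is a dict: "clock": time; "joints": joint angles; "qd": joint speeds; "effort": joint torques, N m; "eef_pos": TCP position; "eef_rot": TCP orientation; "wrist_force": force on the tool from outside, world axes, zero at the start; "moment": the same for the moment, N m; "finger_gap": finger opening in mm; "finger_force": force on a finger pad.
Only numpy, scipy, OpenCV 4.12 (cv2) and the standard library are available. Lean on these libraries where they do the work, as an engineer would, in place of code of your own. Each camera call takes 0.05 s, during which the arm holds its last target. There are 200 camera calls.

### The job

Two identical hand testers stand on the repair bench, and one of them has a circuit board lying in its nest. Test that board: push the plunger of the tester holding the board all the way down to its stop, keep it down for about a second, then let go so that it springs fully back up. Leave the empty tester's plunger alone and the board lying in its nest.

Things in the scene. Friction and masses are not known exactly. Their poses are not given: they have to be found in the camera images.
- plunger_top (a point): centre of the flat top of the black round plunger head (46 mm across, 16 mm thick) of the tester that HOLDS THE BOARD; moves with the head; 150 mm above the bench when up. The head stands over the middle of an aluminium bridge (30 x 118 mm, top 105 mm above the bench) on two steel posts on a fixed grey base 150 x 120 x 20 mm. z up, x along the base's 150 mm side.
- plunger (a joint): how far that plunger is pressed, in m: 0 = up, 0.020 = down at its hard stop (head top then 130 mm above the bench). A spring pushes back with about 4 N at first and 9 N at the stop, and raises the head again by itself when released.
- board: the loose green circuit board, 120 x 56 x 3 mm with small parts on it, lying flat in the nest on the base of its tester, its underside 20 mm above the bench and its ends showing at both sides of the bridge. Origin: centre of its underside, within 2 mm of straight below the plunger head; x along its 120 mm side.
- spare_plunger (a joint): the same for the plunger of the other, EMPTY tester (same shape and size, no board in its nest), in m, 0 = up. It must not be pressed. The two testers' plungers stand at least 240 mm apart.
Mind the look-alikes: they are no part of the job. Leave any purple look-alike of the part that bears plunger_top alone. Several things have the shape of the board; the one meant has the colours described above.

How it is judged:
By the outcome, as a careful person would: the job done as asked, in the order asked, and still so for the second after the job is handed in, with the robot touching nothing.
It also fails if it takes over 35 s, if anything falls off the work surface, if the arm or the gripper's body presses on something with over 40 N, if the wrist force passes 120 N, or if a joint passes its speed limit or range.

## Working session

There is one attempt and no reset: what is moved stays moved. The work goes in short steps, Python scripts to look and compute and a tool call to move; the robot and the scene stay as the last step left them, time stands still between calls to the robot, and variables do not carry over. Pictures are saved under pics/ and viewed, at most 10 in all, crops included, and the job is handed in when it is done.

Besides the shell and the picture viewer there is one more tool, called after "Emit:" as a command line: name --argument value ..., lists and objects as JSON in quotes. carry_out: Moves the arm, as the interface text tells. Its arguments: {"type":"object","properties":{"slide":{"type":"array","items":{"type":"array","items":{"type":"number","minimum":-1,"maximum":1}}},"dr":{"type":"array","items":{"type":"array","items":{"type":"number","minimum":-1,"maximum":1}}},"gripper":{"type":"array","items":{"type":"number"}},"newtons":{"type":"number"}},"required":["slide","dr","gripper"]}

```bash
mkdir -p pics
python3 - <<'E'
from cell import *
import cv2
for n in ("scene","side"):
    cv2.imwrite(f"pics/{n}.png",camera(n)[:,:,::-1])
E
```

```text
(no output)
```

View pics/scene.png

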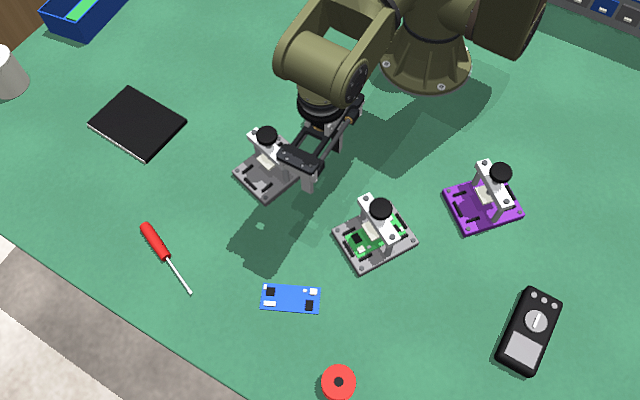

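View pics/side.png

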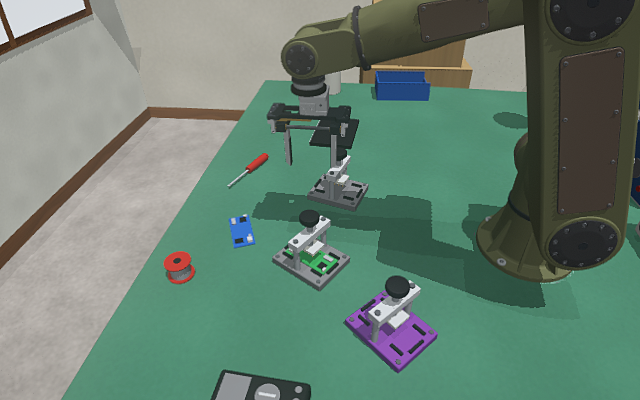

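The board's tester is the middle one: its head is at about (380,208) in scene and (309,218) in side. The empty grey tester is at (266,135) in scene, and the purple one is the look-alike.

```bash
cat > h.py <<'E'
from cell import *
import cv2, numpy as np
def ray(m,u,v):
    f=200/np.tan(np.radians(m["vfov"])/2)
    K=np.array([[f,0,m["cx"]],[0,f,m["cy"]],[0,0,1]])
    p=cv2.undistortPoints(np.array([[[u,v]]],float),K,np.array([m["k1"],0,0,0,0.]))[0,0]
    R=np.array(m["R"]); return -R.T@np.array(m["t"]), R.T@np.array([p[0],p[1],1])
def on(m,u,v,z):
    c,d=ray(m,u,v); return c+d*(z-c[2])/d[2]
def head(img,u,v,w=22):
    m=(img.max(2)<70).astype(np.uint8)
    m=cv2.morphologyEx(m,cv2.MORPH_OPEN,np.ones((5,5),np.uint8))
    n,l,s,c=cv2.connectedComponentsWithStats(m); k=l[v,u]
    return s[k],c[k]
E
python3 - <<'E'
from h import *
for n,u,v in (("scene",380,208),("side",309,218)):
    m=camera_model(n); img=cv2.imread(f"pics/{n}.png"); s,c=head(img,u,v)
    print(n,s,c.round(1),on(m,*c,142).round(1))
m=camera_model("scene")
print("empty",on(m,266,135,142).round())
print(read_state()["eef_pos"],read_state()["eef_rot"])
E
```

```text
scene [370 198  22  22 398] [380.2 208.6] [537.9 121.5 142. ]
side [299 210  20  18 287] [308.7 218. ] [536.5 124.2 142. ]
empty [ 501. -163.  142.]
[5.49862783e+02 2.20178377e-02 3.02147561e+02] [-3.14057122e+00 -6.88617144e-05  1.57085475e+00]
```

Emit:
carry_out --slide '[[-0.02,0.15,0],[-0.03,0.3,0],[-0.052,0.4,-0.03],[-0.052,0.492,-0.08],[-0.052,0.492,-0.08],[-0.052,0.492,-0.08],[-0.052,0.492,-0.08],[-0.052,0.492,-0.08],[-0.052,0.492,-0.08],[-0.052,0.492,-0.08]]' --dr '[[0,0,0],[0,0,0],[0,0,0],[0,0,0],[0,0,0],[0,0,0],[0,0,0],[0,0,0],[0,0,0],[0,0,0]]' --gripper '[0,0,0,0,0,0,0,0,0,0]' --newtons 20

```text
clock: 0.93
eef_pos: [537.2, 122.3, 283.0]
eef_rot: [3.141, -0.0, 1.57]
wrist_force: [0.1, 0.7, -0.0]
finger_gap: 30.7
finger_force: 0.0
```

Run:
```python
from h import *
s=read_state();print(s["clock"],s["eef_pos"],s["finger_gap"],s["wrist_force"])
cv2.imwrite("pics/all.png",np.vstack([camera(n)[80:320,100:500,::-1] for n in ("wrist","side")]))
```

```text
0.9333 [537.17019196 122.25238539 282.96081131] 30.691915269301642 [ 0.12777734  0.72330622 -0.00123586]
```

View pics/all.png

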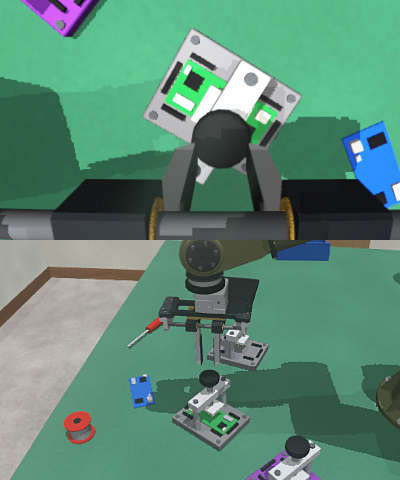

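The wrist half shows the plunger head at full-frame pixel (321,218), centred between the closing fingertips. In the side half the fingers hang over the board's tester. I'll check the head position once from the wrist picture while the fingers finish closing.

Run:
```python
from h import *
m=camera_model("wrist"); 
print(on(m,321,219,148).round(1))
def proj(m,X):
    p=np.array(m["R"])@X+np.array(m["t"]); f=200/np.tan(np.radians(m["vfov"])/2); return (p[:2]/p[2]*f+[m["cx"],m["cy"]]).round()
print(proj(m,np.array([537,122,186.])), proj(camera_model("side"),np.array([537,122,186.])))
```

```text
[536.1 122.6 148. ]
[322. 239.] [308. 202.]
```

Emit:
carry_out --slide '[[0,0,0],[0,0,0],[0,0,0],[0,0,-0.04],[0,0,-0.08],[0,0,-0.08]]' --dr '[[0,0,0],[0,0,0],[0,0,0],[0,0,0],[0,0,0],[0,0,0]]' --gripper '[0,0,0,0,0,0]'

```text
clock: 1.53
eef_pos: [536.3, 122.9, 259.9]
eef_rot: [-3.138, 0.001, 1.571]
wrist_force: [-1.1, -0.4, -0.1]
finger_gap: 0.5
finger_force: 0.0
```

Emit:
carry_out --slide '[[0,0,-0.04],[0,0,-0.06],[0,0,-0.08],[0,0,-0.1],[0,0,-0.11],[0,0,-0.12],[0,0,-0.13],[0,0,-0.13]]' --dr '[[0,0,0],[0,0,0],[0,0,0],[0,0,0],[0,0,0],[0,0,0],[0,0,0],[0,0,0]]' --gripper '[0,0,0,0,0,0,0,0]'

```text
clock: 2.2
eef_pos: [536.9, 123.0, 230.0]
eef_rot: [-3.141, 0.0, 1.571]
wrist_force: [-4.0, -0.8, 6.9]
finger_gap: 0.9
finger_force: 3.6
```

Commanded z is 230.1 mm and the force is the spring's. I'll creep down to the stop.

Emit:
carry_out --slide '[[0,0,-0.004],[0,0,-0.008],[0,0,-0.012],[0,0,-0.014],[0,0,-0.014]]' --dr '[[0,0,0],[0,0,0],[0,0,0],[0,0,0],[0,0,0]]' --gripper '[0,0,0,0,0]'

```text
clock: 2.62
eef_pos: [536.9, 123.0, 227.4]
eef_rot: [3.141, -0.0, 1.571]
wrist_force: [-6.3, -0.6, 11.1]
finger_gap: 0.8
finger_force: 5.8
```

Emit:
carry_out --slide '[[0,0,-0.003],[0,0,-0.006],[0,0,-0.006]]' --dr '[[0,0,0],[0,0,0],[0,0,0]]' --gripper '[0,0,0]'

```text
clock: 2.87
eef_pos: [537.0, 123.1, 227.3]
eef_rot: [3.14, -0.0, 1.571]
wrist_force: [-11.7, -2.9, 25.1]
finger_gap: 0.5
finger_force: 12.5
```

It's firmly on the stop: 25 N, and z no longer drops. Hold, then release.

Emit:
carry_out --slide '[[0,0,0],[0,0,0],[0,0,0],[0,0,0],[0,0,0],[0,0,0],[0,0,0],[0,0,0],[0,0,0],[0,0,0]]' --dr '[[0,0,0],[0,0,0],[0,0,0],[0,0,0],[0,0,0],[0,0,0],[0,0,0],[0,0,0],[0,0,0],[0,0,0]]' --gripper '[0,0,0,0,0,0,0,0,0,0]'

```text
clock: 3.7
eef_pos: [537.0, 123.0, 227.3]
eef_rot: [3.14, -0.0, 1.571]
wrist_force: [-12.9, -1.9, 24.3]
finger_gap: 0.6
finger_force: 12.5
```

Emit:
carry_out --slide '[[0,0,0.02],[0,0,0.04],[0,0,0.06],[0,0,0.09],[0,0,0.15],[0,0,0.25],[0,0,0.36],[0,0,0.36],[0,0,0.36]]' --dr '[[0,0,0],[0,0,0],[0,0,0],[0,0,0],[0,0,0],[0,0,0],[0,0,0],[0,0,0],[0,0,0]]' --gripper '[0,0,0,0,0,0,0,0,0]'

```text
clock: 4.45
eef_pos: [537.3, 123.0, 316.3]
eef_rot: [3.139, -0.0, 1.571]
wrist_force: [-0.6, -1.1, 0.9]
finger_gap: 0.4
finger_force: 0.0
```

Run:
```python
from h import *
s=read_state();print(s["clock"],s["eef_pos"],s["wrist_force"])
a=camera("side");b=camera("wrist")
cv2.imwrite("pics/end.png",np.vstack([i[80:320,100:500,::-1] for i in (b,a)]))
m=camera_model("side");S,c=head(a[:,:,::-1],309,218);print(S,c)
```

```text
4.45 [537.25265725 123.03362863 316.29036643] [-0.62521946 -1.10386193  0.94776883]
[300 210  19  18 280] [308.90714286 218.07142857]
```

View pics/end.png

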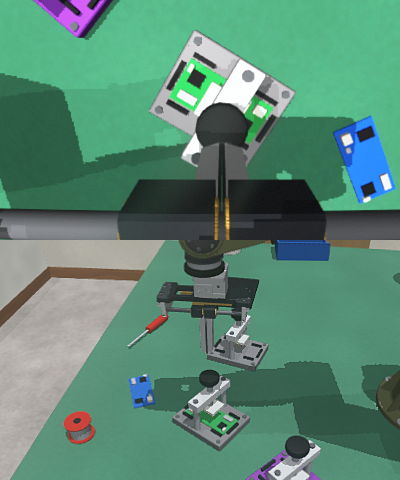

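The head is back at side pixel (308.9,218.1), against (308.7,218.0) before the press. The board is still in its nest and the arm is clear.

```bash
python3 -c "
from cell import *
print(sign_off())"
```

```text
the job is handed in; nothing more can be done
None
```

I pressed the board-holding tester's plunger to its stop (about 25 N), held it there for about 1 s and let go; it sprang fully back up, the board is still in its nest, the arm never went near the empty tester, and the job is handed in.

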